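# Swap the odd bottle in a water-sampling basket

## Robot

A 7-joint arm with a two-finger parallel gripper is mounted at the origin on the work surface. World frame = base frame: x ahead of the robot, y to its left, z up, the work surface at z = 0. Lengths are in m, angles in degrees, forces in N, time in s.
With the tool pointing down it reaches from about 0.425 to 0.875 m from the base axis. Payload 4.7 kg.
Tool frame: the origin (TCP) lies at the very end of the fingers, on their centre line; the grasp point (between the pads) lies 19 mm behind it; z points along the fingers, y is the direction in which the jaws open and shut (so a half turn about z gives the same grasp; the last joint's range is limited). The gripper opens to 87 mm and grips with 3 to 60 N. Pads are 19 mm wide; open, the fingers measure 117 mm over their backs; the gripper's body (75 mm by 190 mm) begins 51 mm behind the grasp point.
Start: joints at [-69.265, 18.392, -4.016, 83.108, 1.295, 78.541, -3.26], TCP at [0.222, 0.611, 0.223] pointing down, gripper open.
Joint ranges: [-163.93, 163.93], [-17.29, 119.83], [-79.2, 71.16], [3.27, 140.29], [-89.18, 269.18], [5.43, 117.66], [-154.24, 154.24]. Speed limits (degrees/s): [147.25, 147.25, 180, 180, 180, 180, 180].

## Interface

Orientations are given as [roll, pitch, yaw] about the fixed x, y, z axes, in that order (R = Rz(yaw) Ry(pitch) Rx(roll)).
In Python, from cell import monitor, read_camera, camera_info, env, look_for gives the robot as it stands.
- The arm moves only by the tool servo_tool, never from a script. Its argument "commands" is one flat list of numbers, 6 for each row, row after row: the shift along the tool's x, y, z in mm, then the turn, a rotation vector about the tool's x, y, z in degrees. A call has 1 to 10 rows; each row shifts and turns the commanded pose from where the row before left it, along the tool's axes as they then stand; what a row does not reach is not made up. A row lasts 1/10 s, in which the tool goes at most 50 mm and 8.59 degrees, less where a joint would pass 70% of its speed; a pose out of reach is approached as far as the arm can. A call is refused whole if a number of a shift passes 50 or a number of a turn 8.59, either way. A call with a gripper value outside its range is refused whole. "jaw" is the finger opening in mm, from 0 to 87, set as the call begins (left out, the last holds). The fingers move at their own pace and stop on an object; "newtons" is the grip in N (left out, the last holds). Time passes only in rows, so rows that do not move let the fingers close. It gives the time, the measured TCP pose, the force and the opening at its end, in the units of the state.
- monitor.get_obs(): the state, without advancing time (a new reading comes with each control period).
- read_camera(name): name is "side" or "top"; returns (picture, depth): 384x512x3 uint8, red, green, blue; 384x512 float32, m along the optical axis (not along the pixel's ray), 0 where there is no reading.
- camera_info(name): a dict with "camera_matrix" (3x3 intrinsics, pixels), "R" (3x3) and "t" (3): a world point X has camera coordinates R X + t. Camera axes: x right, y down, z forward; pixel columns grow to the right and rows downward; lengths in m; the calibration is good to about 2 mm. A picture is of the moment at which its call begins. camera_info takes no time and is no camera call.
- env.sign_off(): hands the job in, once; it reports no verdict.
Trained networks look in the newest picture that a camera, given by its name, has taken for a name from the list of things; names that differ only in an ending like _2 or _b are one class to them, and where a whole thing is asked for, a point or a joint stands for the part that bears it (a point fixed in the world has none). Each returns a list of dicts, best first, with "conf" (0 to 1); they miss things now and then, are a little off and sometimes report something else, mostly with a low value. They report only what shows in the picture. A call takes as long as a camera call. They do not tell look-alikes from the thing itself.
- look_for(camera, label): "box" ([left, top, width, height] in pixels, round what is visible of it).
The state is a dict: "time_s": time; "qpos": joint angles; "joint_velocities": joint speeds; "effort": joint torques, N m; "tool_pos": TCP position; "tool_rot": TCP orientation; "force": force on the tool from outside, world axes, zero at the start; "wrist_torque": the same for the moment, N m; "grip_width": finger opening in m.
Only numpy, scipy, OpenCV 4.12 (cv2) and the standard library are available. Lean on these libraries where they do the work, as an engineer would, in place of code of your own. Each camera call takes 0.05 s, during which the arm holds its last target.

## Task

The wire basket is packed for a water-sampling round and must hold six tall wide-mouth bottles, all alike, but one of the six in it is of another kind. Take out the odd one and stand it upright in the stock tray, and put the matching tall wide-mouth bottle from the tray upright into the emptied compartment, right down on the basket floor. They are glass: set them down without dropping or tipping them, and leave everything else where it stands.

Things in the scene. Friction and masses are not known exactly. Their poses are not given: they have to be found in the camera images.
- basket: fixed steel wire basket, 176 x 264 mm, 65 mm high. Origin: centre of underside; x along short side, y along long side, z up. Floor 3 mm thick. Wire walls up to 65 mm part it into 2 x 3 compartments 84 mm wide, centres at x = -44, 44, y = -88, 0, 88 mm, each with one bottle at the start within 6 mm of centre; one is the odd one. Folded handles hang at the two ends.
- tray: stock tray: fixed shallow square metal tray, 212 mm square, rim 17 mm high, floor 3 mm thick, no dividers. Origin: centre of underside; x and y along its sides, z up. Three bottles stand at three of its quarter centres (x = -49 or 49 mm, y = -49 or 49 mm, within 6 mm); the quarter at x = 49, y = -49 mm is empty at the start.
- wide_1_mid (a point): tall wide-mouth bottle (one of six alike): amber glass, round body 58 mm wide up to 82 mm, shoulder narrowing to 41 mm at 96 mm, black ribbed screw cap 46 mm wide from 100 mm to the top at 124 mm. 135 to 205 g. Point: its centre, 62 mm above the underside; z up along the bottle. Five of the six start in the basket, one in the stock tray; which one varies.
- wide_2_mid (a point): tall wide-mouth bottle (one of six alike): amber glass, round body 58 mm wide up to 82 mm, shoulder narrowing to 41 mm at 96 mm, black ribbed screw cap 46 mm wide from 100 mm to the top at 124 mm. 135 to 205 g. Point: its centre, 62 mm above the underside; z up along the bottle. Five of the six start in the basket, one in the stock tray; which one varies.
- wide_3_mid (a point): tall wide-mouth bottle (one of six alike): amber glass, round body 58 mm wide up to 82 mm, shoulder narrowing to 41 mm at 96 mm, black ribbed screw cap 46 mm wide from 100 mm to the top at 124 mm. 135 to 205 g. Point: its centre, 62 mm above the underside; z up along the bottle. Five of the six start in the basket, one in the stock tray; which one varies.
- wide_4_mid (a point): tall wide-mouth bottle (one of six alike): amber glass, round body 58 mm wide up to 82 mm, shoulder narrowing to 41 mm at 96 mm, black ribbed screw cap 46 mm wide from 100 mm to the top at 124 mm. 135 to 205 g. Point: its centre, 62 mm above the underside; z up along the bottle. Five of the six start in the basket, one in the stock tray; which one varies.
- wide_5_mid (a point): tall wide-mouth bottle (one of six alike): amber glass, round body 58 mm wide up to 82 mm, shoulder narrowing to 41 mm at 96 mm, black ribbed screw cap 46 mm wide from 100 mm to the top at 124 mm. 135 to 205 g. Point: its centre, 62 mm above the underside; z up along the bottle. Five of the six start in the basket, one in the stock tray; which one varies.
- wide_6_mid (a point): tall wide-mouth bottle (one of six alike): amber glass, round body 58 mm wide up to 82 mm, shoulder narrowing to 41 mm at 96 mm, black ribbed screw cap 46 mm wide from 100 mm to the top at 124 mm. 135 to 205 g. Point: its centre, 62 mm above the underside; z up along the bottle. Five of the six start in the basket, one in the stock tray; which one varies.
- narrow_mid (a point): narrow-neck bottle, the only one: amber glass, round body 58 mm wide up to 68 mm, shoulder sloping to a 23 mm neck at 98 mm, black ribbed screw cap 29 mm wide from 102 mm to the top at 124 mm. 125 to 195 g. Point: its centre, 62 mm above the underside; z up along the bottle. It starts either in the basket (then it is the odd one) or in the tray.
- squat_mid (a point): squat wide-mouth bottle, the only one: amber glass, round body 58 mm wide up to 54 mm, shoulder to 41 mm at 68 mm, black ribbed screw cap 46 mm wide from 72 mm to the top at 96 mm. 100 to 160 g. Point: its centre, 48 mm above the underside; z up along the bottle. It starts either in the basket (then it is the odd one) or in the tray.
- stoppered_mid (a point): clear square glass bottle with a ground glass stopper, body 56 x 56 x 62 mm, 115 mm high over all, 190 g, in the stock tray; not wanted, to be left alone. Point: centre, 57.5 mm above its underside.
- dish_pink: two stacked clear culture dishes with pink medium (they move as one), 90 mm in diameter, 30 mm high, on the bench to one side; to be left alone. Origin: centre of the underside.
- dish_yellow: clear culture dish with yellow medium, 90 mm in diameter, 15 mm high, on the bench beyond the work; to be left alone. Origin: centre of the underside.
- spirit_lamp: glass spirit lamp with a glass cap, 76 mm in diameter, 104 mm high, on the bench to one side; to be left alone. Origin: centre of the underside.
- tool_pot: black pot 68 mm in diameter, 92 mm high, with inoculating loops and rods standing up to 160 mm; on the bench beyond the work; to be left alone. Origin: centre of the underside.
Mind the look-alikes: they are no part of the job. What is shaped like the part that bears narrow_mid but blue is not meant. Leave any blue look-alike of the part that bears wide_1_mid alone.

How it is judged (in metres and radians):
At the end, for the whole second after the job is handed in: All six tall wide-mouth bottles stand on the basket's floor, and the narrow-neck and the squat bottle stand on the tray's floor, centres within 90 mm of its centre lines; all upright (within 0.12 rad), at floor height within 6 mm, and at rest (x of wide_1_mid in the frame of basket between -0.088 and 0.088 m and y of wide_1_mid in the frame of basket between -0.132 and 0.132 m and z of wide_1_mid in the frame of basket between 0.059 and 0.071 m and angle between each of wide_1_mid, wide_2_mid, wide_3_mid, wide_4_mid, wide_5_mid, wide_6_mid, narrow_mid, squat_mid's own z axis and vertical below 0.12 rad and linear speed of each of wide_1, wide_2, wide_3, wide_4, wide_5, wide_6, narrow, squat below 0.02 m/s and x of wide_2_mid in the frame of basket between -0.088 and 0.088 m and y of wide_2_mid in the frame of basket between -0.132 and 0.132 m and z of wide_2_mid in the frame of basket between 0.059 and 0.071 m and x of wide_3_mid in the frame of basket between -0.088 and 0.088 m and y of wide_3_mid in the frame of basket between -0.132 and 0.132 m and z of wide_3_mid in the frame of basket between 0.059 and 0.071 m and x of wide_4_mid in the frame of basket between -0.088 and 0.088 m and y of wide_4_mid in the frame of basket between -0.132 and 0.132 m and z of wide_4_mid in the frame of basket between 0.059 and 0.071 m and x of wide_5_mid in the frame of basket between -0.088 and 0.088 m and y of wide_5_mid in the frame of basket between -0.132 and 0.132 m and z of wide_5_mid in the frame of basket between 0.059 and 0.071 m and x of wide_6_mid in the frame of basket between -0.088 and 0.088 m and y of wide_6_mid in the frame of basket between -0.132 and 0.132 m and z of wide_6_mid in the frame of basket between 0.059 and 0.071 m and x of narrow_mid in the frame of tray between -0.09 and 0.09 m and y of narrow_mid in the frame of tray between -0.09 and 0.09 m and z of narrow_mid in the frame of tray between 0.059 and 0.071 m and x of squat_mid in the frame of tray between -0.09 and 0.09 m and y of squat_mid in the frame of tray between -0.09 and 0.09 m and z of squat_mid in the frame of tray between 0.045 and 0.057 m); the robot touches nothing.
It fails at once if a bottle tips over (leans more than 60 degrees) (angle between any of wide_1_mid, wide_2_mid, wide_3_mid, wide_4_mid, wide_5_mid, wide_6_mid, narrow_mid, squat_mid, stoppered_mid's own z axis and vertical above 1.05 rad).
It fails at once if a bottle is dropped: it falls free of the fingers faster than 0.7 m/s (a fall of about 25 mm) ((linear speed of wide_1 above 0.7 m/s and contact force between the fingers and wide_1 below 0.05 N) or (linear speed of wide_2 above 0.7 m/s and contact force between the fingers and wide_2 below 0.05 N) or (linear speed of wide_3 above 0.7 m/s and contact force between the fingers and wide_3 below 0.05 N) or (linear speed of wide_4 above 0.7 m/s and contact force between the fingers and wide_4 below 0.05 N) or (linear speed of wide_5 above 0.7 m/s and contact force between the fingers and wide_5 below 0.05 N) or (linear speed of wide_6 above 0.7 m/s and contact force between the fingers and wide_6 below 0.05 N) or (linear speed of narrow above 0.7 m/s and contact force between the fingers and narrow below 0.05 N) or (linear speed of squat above 0.7 m/s and contact force between the fingers and squat below 0.05 N) or (linear speed of stoppered above 0.7 m/s and contact force between the fingers and stoppered below 0.05 N)).
It fails at once if a second tall wide-mouth bottle is moved more than 40 mm from its place (distance of each of wide_2_mid, wide_1_mid from where it was at the start of the episode above 0.04 m or distance of each of wide_3_mid, wide_1_mid from where it was at the start of the episode above 0.04 m or distance of each of wide_3_mid, wide_2_mid from where it was at the start of the episode above 0.04 m or distance of each of wide_4_mid, wide_1_mid from where it was at the start of the episode above 0.04 m or distance of each of wide_4_mid, wide_2_mid from where it was at the start of the episode above 0.04 m or distance of each of wide_4_mid, wide_3_mid from where it was at the start of the episode above 0.04 m or distance of each of wide_5_mid, wide_1_mid from where it was at the start of the episode above 0.04 m or distance of each of wide_5_mid, wide_2_mid from where it was at the start of the episode above 0.04 m or distance of each of wide_5_mid, wide_3_mid from where it was at the start of the episode above 0.04 m or distance of each of wide_5_mid, wide_4_mid from where it was at the start of the episode above 0.04 m or distance of each of wide_6_mid, wide_1_mid from where it was at the start of the episode above 0.04 m or distance of each of wide_6_mid, wide_2_mid from where it was at the start of the episode above 0.04 m or distance of each of wide_6_mid, wide_3_mid from where it was at the start of the episode above 0.04 m or distance of each of wide_6_mid, wide_4_mid from where it was at the start of the episode above 0.04 m or distance of each of wide_6_mid, wide_5_mid from where it was at the start of the episode above 0.04 m).
It fails at once if the stoppered bottle, or both the narrow-neck and the squat bottle, are moved more than 40 mm (distance of stoppered_mid from where it was at the start of the episode above 0.04 m or distance of each of narrow_mid, squat_mid from where it was at the start of the episode above 0.04 m).
It fails at once if a dish, the spirit lamp or the tool pot is moved more than 30 mm (distance of any of dish_pink, dish_yellow, spirit_lamp, tool_pot from where it was at the start of the episode above 0.03 m).
It also fails if it takes over 64 s, if anything falls off the work surface, if the arm or the gripper's body presses on something with over 40 N, if the wrist force passes 120 N, or if a joint passes its speed limit or range.

## Working session

There is one attempt and no reset: what is moved stays moved. The work goes in short steps, Python scripts to look and compute and a tool call to move; the robot and the scene stay as the last step left them, time stands still between calls to the robot, and variables do not carry over. Pictures are saved under pics/ and viewed, and the job is handed in when it is done.

Besides the shell and the picture viewer there is one more tool, called after "Call:" as a command line: name --argument value ..., lists and objects as JSON in quotes. servo_tool: Moves the arm, as the interface text tells. Its arguments: {"type":"object","properties":{"commands":{"type":"array","items":{"type":"number"}},"jaw":{"type":"number"},"newtons":{"type":"number"}},"required":["commands"]}

```bash
mkdir -p pics; ls
python3 - <<'E'
from cell import monitor, read_camera, camera_info, env, look_for
import cv2,numpy as np
print(monitor.get_obs())
for c in("side","top"):
    p,d=read_camera(c); cv2.imwrite(f"pics/{c}0.png",p[:,:,::-1]); np.savez(f"{c}0.npz",p=p,d=d)
    i=camera_info(c); print(c,i["camera_matrix"],i["R"],i["t"])
E
```

```text
pics
{'time_s': 0.0, 'qpos': array([-69.26407331,  18.44030323,  -4.01608687,  83.17403347,
         1.29521578,  78.54037859,  -3.26048652]), 'joint_velocities': array([-0.03084189, -0.00402603, -0.06307459,  0.00589683, -0.00643875,
       -0.02001928, -0.03743602]), 'effort': array([ 1.13507388e-04, -4.91283917e+01, -4.03621774e-01, -3.12523842e+01,
       -6.37484458e-02,  4.39285592e-02,  1.85033882e-04]), 'tool_pos': array([0.22140337, 0.61055032, 0.2214551 ]), 'tool_rot': array([-1.79890541e+02,  5.71335606e-03,  1.60073893e+02]), 'force': array([-0.44992961, -0.08240719,  0.57931512]), 'wrist_torque': array([ 0.05343623, -0.00847895, -0.01843368]), 'grip_width': 0.0873005826802243}
side [[459.49442654   0.         254.14067358]
 [  0.         459.49442654 185.35531949]
 [  0.           0.           1.        ]] [[ 0.87257604 -0.48847569 -0.00160102]
 [-0.31256421 -0.55581633 -0.77030632]
 [ 0.37538603  0.67265126 -0.63767203]] [-0.49281185  0.22029105  1.13325281]
top [[442.28723491   0.         253.16365465]
 [  0.         442.28723491 192.41808905]
 [  0.           0.           1.        ]] [[ 0.01761072 -0.99984031  0.00303535]
 [-0.99341564 -0.01784112 -0.11316827]
 [ 0.11320435 -0.00102239 -0.9935712 ]] [-0.01055147  0.57163715  1.29578497]
```

View pics/side0.png

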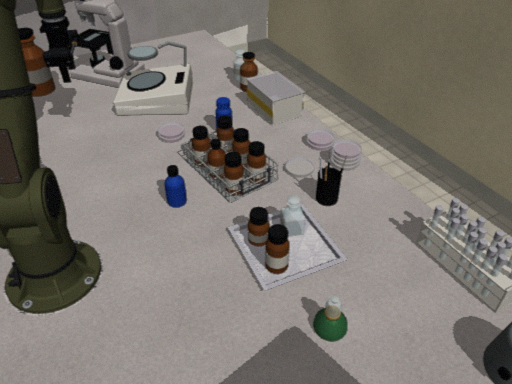

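View pics/top0.png

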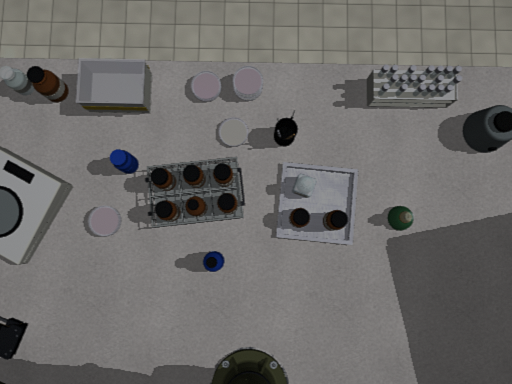

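```bash
cat > h.py <<'E'
import numpy as np,cv2
from cell import camera_info
def cloud(c,d):
    i=camera_info(c);K,R,t=i["camera_matrix"],np.array(i["R"]),np.array(i["t"])
    v,u=np.mgrid[:d.shape[0],:d.shape[1]]
    P=np.stack([(u-K[0,2])/K[0,0]*d,(v-K[1,2])/K[1,1]*d,d],-1)
    W=(P-t)@R; W[d==0]=np.nan
    return W
def proj(c,X):
    i=camera_info(c); p=np.array(i["R"])@X+i["t"]; q=np.array(i["camera_matrix"])@p; return q[:2]/q[2]
E
python3 - <<'E'
from h import *
z=np.load("top0.npz");p,d=z["p"],z["d"];W=cloud("top",d)
s=np.load("side0.npz");
a=cv2.resize(s["p"][115:285,160:350],None,fx=4,fy=4,interpolation=cv2.INTER_CUBIC)[:600];cv2.imwrite("pics/crop_side.png",a[:,:,::-1])
a=cv2.resize(p[145:255,135:365],None,fx=3.4,fy=3.4,interpolation=cv2.INTER_CUBIC);cv2.imwrite("pics/crop_top.png",a[:,:,::-1])
Ws=cloud("side",s["d"])
for nm,A in(("top",W),("side",Ws)):
    print(nm)
    x,y,zz=A[...,0],A[...,1],A[...,2]
    m=((zz>0.08)&(zz<.15)&(x>.3)&(x<.75)&(y>-.35)&(y<.35)).astype(np.uint8)
    n,l,st,c=cv2.connectedComponentsWithStats(m)
    for k in range(1,n):
        if st[k,4]<15: continue
        q=A[l==k]; top=np.percentile(q[:,2],95); t=q[q[:,2]>top-.008]
        print(c[k].round(),st[k,4],"top",top.round(4),"bounds",q[:,:2].min(0).round(3),q[:,:2].max(0).round(3),"topmean",t.mean(0).round(4), "mid",((t.min(0)+t.max(0))/2).round(4))
E
```

```text
top
[285. 136.] 73 top 0.1403 bounds [ 0.72  -0.125] [ 0.749 -0.061] topmean [ 0.7293 -0.0855  0.142 ] mid [ 0.7289 -0.0889  0.1421]
[223. 173.] 318 top 0.1311 bounds [0.591 0.062] [0.647 0.117] topmean [0.6195 0.0888 0.1276] mid [0.6195 0.0894 0.1293]
[193. 174.] 326 top 0.1309 bounds [0.586 0.148] [0.642 0.203] topmean [0.6141 0.1743 0.1276] mid [0.6141 0.175  0.128 ]
[161. 177.] 339 top 0.131 bounds [0.576 0.237] [0.633 0.293] topmean [0.6039 0.265  0.1277] mid [0.6041 0.2651 0.1282]
[306. 183.] 128 top 0.121 bounds [ 0.576 -0.166] [ 0.609 -0.135] topmean [ 0.5943 -0.152   0.117 ] mid [ 0.5934 -0.1517  0.1184]
[227. 203.] 313 top 0.1311 bounds [0.507 0.046] [0.563 0.103] topmean [0.5354 0.0735 0.1278] mid [0.5355 0.0734 0.1282]
[195. 205.] 271 top 0.1299 bounds [0.5  0.14] [0.55  0.193] topmean [0.5253 0.1672 0.1271] mid [0.5258 0.1663 0.1283]
[165. 210.] 339 top 0.1316 bounds [0.484 0.221] [0.539 0.274] topmean [0.5107 0.2486 0.128 ] mid [0.5103 0.2491 0.129 ]
[301. 216.] 218 top 0.1034 bounds [ 0.476 -0.16 ] [ 0.52  -0.115] topmean [ 0.4987 -0.1388  0.0997] mid [ 0.498  -0.1384 
[... 442 characters left out ...]
71] topmean [0.524  0.1485 0.1243] mid [0.5239 0.1586 0.1239]
[324. 175.] 134 top 0.138 bounds [ 0.72  -0.131] [ 0.749 -0.069] topmean [ 0.7287 -0.0973  0.1376] mid [ 0.7298 -0.0936  0.1376]
[173. 176.] 252 top 0.1235 bounds [0.341 0.081] [0.391 0.126] topmean [0.3657 0.1056 0.1213] mid [0.3667 0.1091 0.1206]
[294. 202.] 176 top 0.1168 bounds [ 0.578 -0.175] [ 0.612 -0.139] topmean [ 0.5924 -0.1586  0.1137] mid [ 0.5949 -0.1569  0.1137]
[259. 215.] 262 top 0.0997 bounds [ 0.475 -0.17 ] [ 0.521 -0.119] topmean [ 0.4968 -0.1449  0.097 ] mid [ 0.4972 -0.1425  0.0966]
[278. 239.] 565 top 0.1269 bounds [ 0.464 -0.275] [ 0.519 -0.221] topmean [ 0.4906 -0.2468  0.1248] mid [ 0.492  -0.245   0.1244]
```

View pics/crop_side.png

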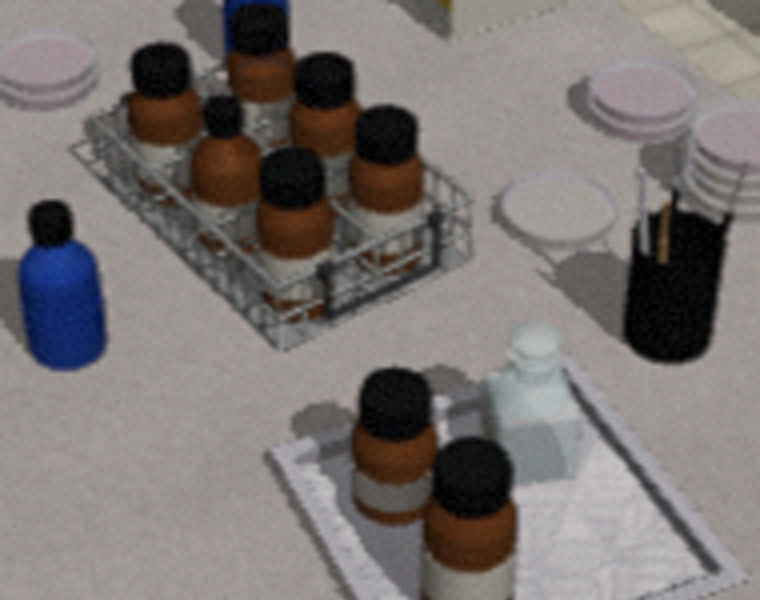

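View pics/crop_top.png

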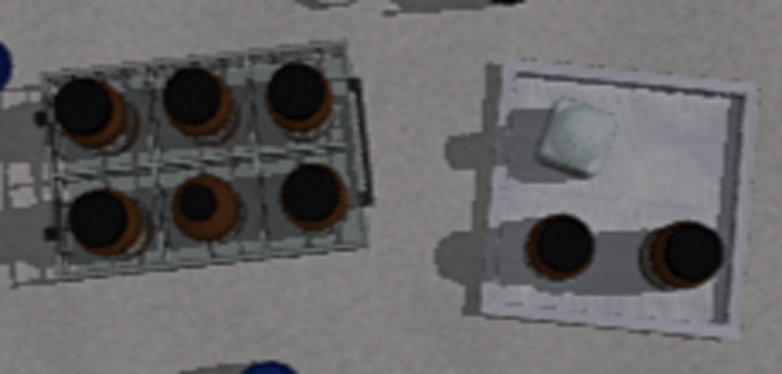

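```bash
cat >> h.py <<'E'
from scipy.optimize import minimize
def capfit(c,p,x0,r,z0,z1,thr=45):
    a=np.linspace(0,2*np.pi,40); s=8
    g=p.max(2).astype(np.float32)
    uv=proj(c,np.array([*x0,(z0+z1)/2])).round().astype(int); h=20
    x1,y1=max(uv[0]-h,0),max(uv[1]-h,0)
    crop=g[y1:y1+2*h,x1:x1+2*h]; big=cv2.resize(crop,None,fx=s,fy=s,interpolation=cv2.INTER_LINEAR)
    m=(big<thr).astype(np.uint8)
    n,l,st,cc=cv2.connectedComponentsWithStats(m)
    k=min(range(1,n),key=lambda k:np.hypot(*(cc[k]-s*h))-(0.1*np.sqrt(st[k,4])))
    m=(l==k)
    def hull(xy):
        pts=np.array([proj(c,np.array([xy[0]+r*np.cos(t),xy[1]+r*np.sin(t),z])) for t in a for z in(z0,z1)])
        q=((pts-[x1,y1]+.5)*s-.5).astype(np.float32); H=cv2.convexHull(q)
        o=np.zeros(m.shape,np.uint8); cv2.fillConvexPoly(o,(H*16).round().astype(np.int32),1,shift=4); return o>0
    f=lambda xy:1-(hull(xy)&m).sum()/(hull(xy)|m).sum()
    R=minimize(f,x0,method="Nelder-Mead",options=dict(initial_simplex=[x0,[x0[0]+.008,x0[1]],[x0[0],x0[1]+.008]],xatol=1e-4,fatol=1e-4))
    return R.x,1-R.fun
E
python3 - <<'E'
from h import *
B={"narrow":(.5258,.1663,.0145,.105,.127),"tall":(.4926,-.240,.023,.103,.127),"squat":(.498,-.1384,.023,.075,.099),"w00":(.5355,.0734,.023,.103,.127),"w02":(.5103,.2491,.023,.103,.127),"w10":(.6195,.0894,.023,.103,.127),"w11":(.6141,.175,.023,.103,.127),"w12":(.6041,.2651,.023,.103,.127)}
for c in("top","side"):
    p=np.load(c+"0.npz")["p"]
    for n,b in B.items():
        for thr in (35,50):
            x,q=capfit(c,p,b[:2],*b[2:],thr=thr); print(c,n,thr,x.round(4),q.round(3))
E
```

```text
Traceback (most recent call last):
  File "h.py", line 27, in capfit
    R=minimize(f,x0,method="Nelder-Mead",options=dict(initial_simplex=[x0,[x0[0]+.008,x0[1]],[x0[0],x0[1]+.008]],xatol=1e-4,fatol=1e-4))
  File "h.py", line 26, in <lambda>
    f=lambda xy:1-(hull(xy)&m).sum()/(hull(xy)|m).sum()
                                      ~~~~^^^^
  File "h.py", line 23, in hull
    pts=np.array([proj(c,np.array([xy[0]+r*np.cos(t),xy[1]+r*np.sin(t),z])) for t in a for z in(z0,z1)])
                  ~~~~^^^^^^^^^^^^^^^^^^^^^^^^^^^^^^^^^^^^^^^^^^^^^^^^^^^^^
  File "h.py", line 10, in proj
    i=camera_info(c); p=np.array(i["R"])@X+i["t"]; q=np.array(i["camera_matrix"])@p; return q[:2]/q[2]
ValueError: time passes only in moves, steps and waits
```

Call:
servo_tool --commands '[0,0,0,0,0,7.75,0,0,0,0,0,7.75,0,0,0,0,0,7.75,0,0,0,0,0,7.75,0,0,0,0,0,7.75,0,0,0,0,0,7.75,0,0,0,0,0,7.75,0,0,0,0,0,7.75,0,0,0,0,0,0]' --jaw 60 --newtons 25

```text
time_s: 1.0
tool_pos: [0.2215, 0.6108, 0.222]
tool_rot: [-180.0, 0.1, 98.1]
force: [1.4, -0.8, -0.4]
grip_width: 0.0598
```

```bash
sed -i 's/^from cell import camera_info/from cell import camera_info as _ci\n_C={}\ndef camera_info(c):\n    if c not in _C: _C[c]=_ci(c)\n    return _C[c]/' h.py
cat > fitall.py <<'E'
from h import *
B={"narrow":(.5258,.1663,.0145,.105,.127),"tall":(.4926,-.240,.023,.103,.127),"squat":(.498,-.1384,.023,.075,.099),"w00":(.5355,.0734,.023,.103,.127),"w02":(.5103,.2491,.023,.103,.127),"w10":(.6195,.0894,.023,.103,.127),"w11":(.6141,.175,.023,.103,.127),"w12":(.6041,.2651,.023,.103,.127)}
if __name__=="__main__":
  for c in("top","side"):
    p=np.load(c+"0.npz")["p"]
    for n,b in B.items():
        for thr in (35,50):
            x,q=capfit(c,p,b[:2],*b[2:],thr=thr); print(c,n,thr,x.round(4),q.round(3))
E
python3 fitall.py
```

```text
top narrow 35 [0.5262 0.1696] 0.86
top narrow 50 [0.5248 0.172 ] 0.367
top tall 35 [ 0.4918 -0.2379] 0.816
top tall 50 [ 0.4918 -0.2376] 0.642
top squat 35 [ 0.498  -0.1352] 0.89
top squat 50 [ 0.495  -0.1331] 0.75
top w00 35 [0.5351 0.0753] 0.938
top w00 50 [0.5337 0.0755] 0.754
top w02 35 [0.5106 0.2497] 0.941
top w02 50 [0.5107 0.2494] 0.596
top w10 35 [0.619  0.0897] 0.94
top w10 50 [0.6188 0.0895] 0.722
top w11 35 [0.6141 0.1762] 0.938
top w11 50 [0.613  0.1756] 0.621
top w12 35 [0.6035 0.2659] 0.938
top w12 50 [0.6028 0.2653] 0.558
side narrow 35 [0.5248 0.1657] 0.829
side narrow 50 [0.5239 0.1636] 0.891
side tall 35 [ 0.4911 -0.2431] 0.884
side tall 50 [ 0.4901 -0.2445] 0.89
side squat 35 [ 0.4967 -0.141 ] 0.847
side squat 50 [ 0.4961 -0.1433] 0.911
side w00 35 [0.5343 0.0716] 0.903
side w00 50 [0.5343 0.0711] 0.894
side w02 35 [0.5103 0.2466] 0.799
side w02 50 [0.5082 0.2418] 0.813
side w10 35 [0.6193 0.0866] 0.836
side w10 50 [0.6161 0.0824] 0.915
side w11 35 [0.6137 0.1734] 0.834
side w11 50 [0.6105 0.1698] 0.918
side w12 35 [0.6017 0.2619] 0.866
side w12 50 [0.6009 0.2597] 0.896
```

Call:
servo_tool --commands '[-24,12,0,0,0,0,-24,12,0,0,0,0,-24,12,0,0,0,0,-24,12,0,0,0,0,-24,12,0,0,0,0,-24,12,0,0,0,0,-24,12,0,0,0,0,-24,12,0,0,0,0,-24,12,0,0,0,0,-24,12,0,0,0,0]'

```text
time_s: 2.0
tool_pos: [0.3745, 0.3892, 0.2224]
tool_rot: [-180.0, 0.0, 98.3]
force: [0.5, -0.5, 1.2]
grip_width: 0.0597
```

Call:
servo_tool --commands '[-24,12,0,0,0,0,-24,12,0,0,0,0,-24,12,0,0,0,0,-24,12,0,0,0,0,-24,12,0,0,0,0,-24,12,0,0,0,0,-24,12,0,0,0,0,-24,12,0,0,0,0,-24,12,0,0,0,0,-24,12,0,0,0,0]'

```text
time_s: 3.0
tool_pos: [0.5269, 0.1686, 0.2224]
tool_rot: [-180.0, -0.0, 98.3]
force: [-0.2, -0.5, -0.4]
grip_width: 0.0603
```

Call:
servo_tool --commands '[0,0,0,0,0,0,0,0,0,0,0,0]'

```text
time_s: 3.2
tool_pos: [0.5265, 0.1692, 0.2224]
tool_rot: [-180.0, -0.0, 98.1]
force: [0.1, 0.6, 0.2]
grip_width: 0.0598
```

Call:
servo_tool --commands '[-2,-1,20,0,0,0,0,0,20,0,0,0,0,0,20,0,0,0,0,0,20,0,0,0,0,0,10,0,0,0,0,0,0,0,0,0]'

```text
time_s: 3.8
tool_pos: [0.5243, 0.1682, 0.1311]
tool_rot: [-179.8, 0.0, 98.2]
force: [-0.2, 0.3, 0.1]
grip_width: 0.0597
```

```bash
cat > snap.py <<'E'
import sys
from h import *
from cell import read_camera
k=sys.argv[1]; out=[]
for c,X in zip(("side","top"),(eval(sys.argv[2]),)*2):
    p,d=read_camera(c); np.savez(f"{c}{k}.npz",p=p,d=d)
    u,v=proj(c,np.array(X)).round().astype(int); h=45
    u=min(max(u,h),512-h);v=min(max(v,h),384-h)
    out.append(cv2.resize(p[v-h:v+h,u-h:u+h],(400,400),interpolation=cv2.INTER_CUBIC)); print(c,"crop origin",u-h,v-h)
cv2.imwrite(f"pics/s{k}.png",np.hstack(out)[:,:,::-1])
E
python3 snap.py 1 "(.525,.167,.12)"
```

```text
side crop origin 170 97
top crop origin 148 159
```

View pics/s1.png

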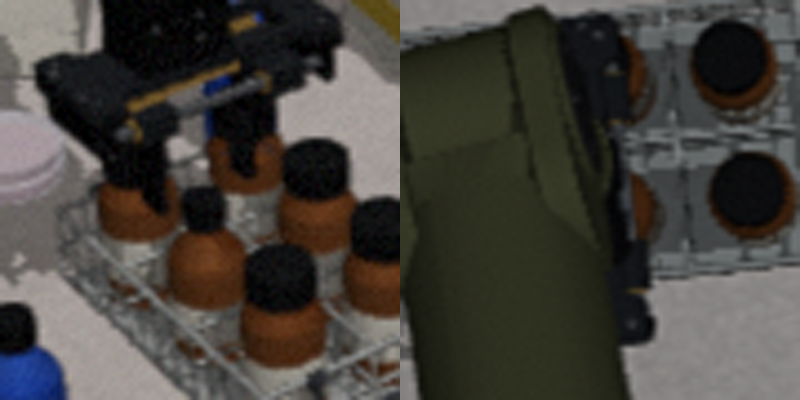

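Call:
servo_tool --commands '[-2,0,8,0,0,0,0,0,8,0,0,0,0,0,8,0,0,0,0,0,8,0,0,0,0,0,0,0,0,0]'

```text
time_s: 4.4
tool_pos: [0.5251, 0.1651, 0.099]
tool_rot: [-179.9, 0.0, 98.1]
force: [-0.4, 0.1, -0.5]
grip_width: 0.0598
```

```bash
python3 snap.py 2 "(.525,.167,.12)"
```

```text
side crop origin 170 97
top crop origin 148 159
```

View pics/s2.png

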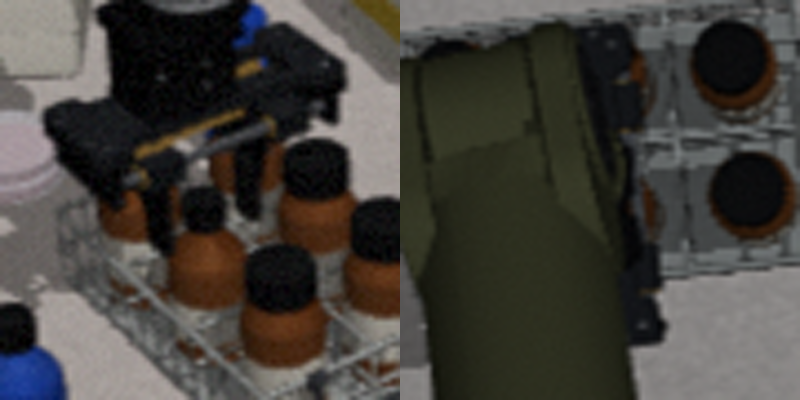

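Call:
servo_tool --commands '[0,0,0,0,0,0,0,0,0,0,0,0,0,0,0,0,0,0,0,0,0,0,0,0,0,0,0,0,0,0,0,0,0,0,0,0]' --jaw 0 --newtons 25

```text
time_s: 5.1
tool_pos: [0.5262, 0.1655, 0.1007]
tool_rot: [180.0, -0.0, 98.1]
force: [0.1, 0.5, 0.8]
grip_width: 0.0281
```

Call:
servo_tool --commands '[0,0,-10,0,0,0,0,0,-15,0,0,0,0,0,-20,0,0,0,0,0,-20,0,0,0,0,0,-20,0,0,0,0,0,-20,0,0,0,0,0,-20,0,0,0,0,0,-20,0,0,0,0,0,-10,0,0,0,0,0,0,0,0,0]'

```text
time_s: 6.1
tool_pos: [0.5272, 0.1657, 0.2578]
tool_rot: [179.8, -0.1, 98.1]
force: [0.9, -1.0, -2.0]
grip_width: 0.0282
```

```bash
python3 snap.py 3 "(.525,.167,.2)"; python3 -c "
from h import *
d=np.load('top0.npz')
W=cloud('top',d['d']);z=W[...,2];x=W[...,0];y=W[...,1]
# tray rim
m=(z>.014)&(z<.026)&(x>.42)&(x<.67)&(y<-.06)&(y>-.33)
m=m.astype(np.uint8);n,l,st,c=cv2.connectedComponentsWithStats(m,connectivity=8);k=1+st[1:,4].argmax()
print(st[k]);q=W[l==k][:,:2].astype(np.float32);r=cv2.minAreaRect(q*1000);print(r)
"
```

```text
side crop origin 168 74
top crop origin 144 157
[ 277  162   82   83 1025]
((546.1052856445312, -195.66015625), (231.2811737060547, 231.2362518310547), 85.30008697509766)
```

View pics/s3.png

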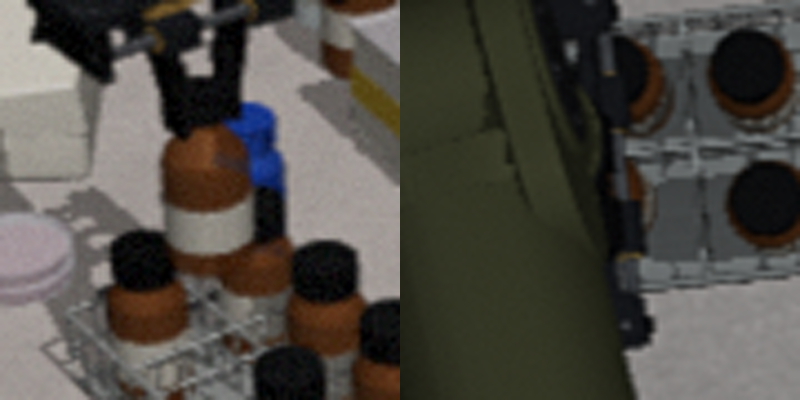

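Call:
servo_tool --commands '[-8,0,0,0,0,0,-16,0,0,0,0,0,-24,0,0,0,0,0,-26,0,0,0,0,0,-26,0,0,0,0,0,-26,1,0,0,0,0,-26,1,0,0,0,0,-26,1,0,0,0,0,-26,1,0,0,0,0,-26,1,0,0,0,0]'

```text
time_s: 7.2
tool_pos: [0.5628, -0.0646, 0.2551]
tool_rot: [-179.9, 0.0, 98.0]
force: [-0.0, 0.3, -1.3]
grip_width: 0.0282
```

Call:
servo_tool --commands '[-26,1,0,0,0,0,-26,0,0,0,0,0,-26,0,0,0,0,0,-26,0,0,0,0,0,-26,0,0,0,0,0,-26,0,0,0,0,0,-20,0,0,0,0,0,-10,0,0,0,0,0,-4,0,0,0,0,0,0,0,0,0,0,0]'

```text
time_s: 8.2
tool_pos: [0.5907, -0.2498, 0.2552]
tool_rot: [-180.0, -0.0, 98.0]
force: [0.0, 1.6, -1.2]
grip_width: 0.0284
```

Call:
servo_tool --commands '[0,0,10,0,0,0,0,0,20,0,0,0,0,0,24,0,0,0,0,0,24,0,0,0,0,0,24,0,0,0,0,0,20,0,0,0,0,0,14,0,0,0,0,0,6,0,0,0,0,0,0,0,0,0]'

```text
time_s: 9.1
tool_pos: [0.5908, -0.2487, 0.1128]
tool_rot: [-179.9, -0.0, 98.1]
force: [-0.7, -0.2, -0.9]
grip_width: 0.0284
```

```bash
python3 snap.py 4 "(.57,-.24,.1)"
```

```text
side crop origin 259 181
top crop origin 292 147
```

View pics/s4.png

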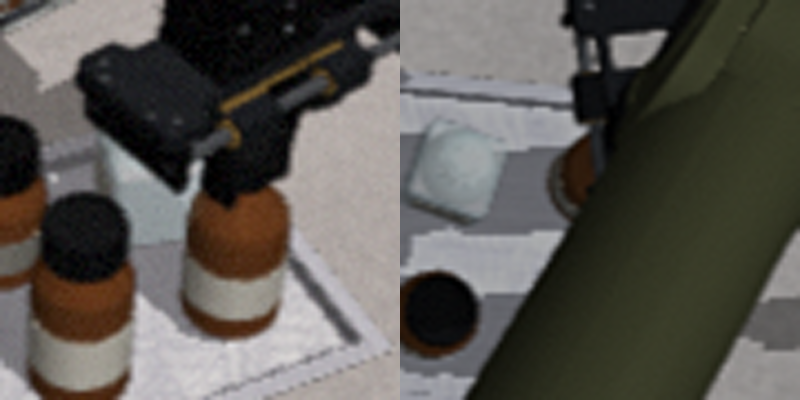

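Well placed in the empty quarter, clear of the neighbours. Lowering slowly.

Call:
servo_tool --commands '[0,0,3,0,0,0,0,0,3,0,0,0,0,0,3,0,0,0,0,0,1,0,0,0,0,0,0,0,0,0]'

```text
time_s: 9.7
tool_pos: [0.591, -0.2495, 0.1033]
tool_rot: [-180.0, -0.0, 98.1]
force: [0.2, -1.0, -1.6]
grip_width: 0.0285
```

Call:
servo_tool --commands '[0,0,1,0,0,0,0,0,1,0,0,0,0,0,0,0,0,0]'

```text
time_s: 10.0
tool_pos: [0.591, -0.2495, 0.1015]
tool_rot: [-180.0, -0.0, 98.1]
force: [0.1, -0.5, -2.1]
grip_width: 0.0281
```

Call:
servo_tool --commands '[0,0,1,0,0,0,0,0,1,0,0,0,0,0,0,0,0,0]'

```text
time_s: 10.3
tool_pos: [0.5914, -0.2499, 0.1007]
tool_rot: [179.9, 0.0, 98.1]
force: [-1.6, -0.2, 5.8]
grip_width: 0.0278
```

Call:
servo_tool --commands '[0,0,0,0,0,0,0,0,0,0,0,0,0,0,0,0,0,0,0,0,0,0,0,0,0,0,0,0,0,0]' --jaw 60

```text
time_s: 10.8
tool_pos: [0.5911, -0.2495, 0.0994]
tool_rot: [-180.0, -0.0, 98.1]
force: [0.2, -0.4, 0.4]
grip_width: 0.0573
```

Call:
servo_tool --commands '[0,0,-5,0,0,0,0,0,-10,0,0,0,0,0,-20,0,0,0,0,0,-20,0,0,0,0,0,-20,0,0,0,0,0,0,0,0,0]'

```text
time_s: 11.4
tool_pos: [0.593, -0.2508, 0.1787]
tool_rot: [179.7, 0.2, 98.1]
force: [0.4, -0.5, -0.2]
grip_width: 0.06
```

```bash
python3 snap.py 5 "(.55,-.22,.1)"
```

```text
side crop origin 248 178
top crop origin 285 154
```

View pics/s5.png

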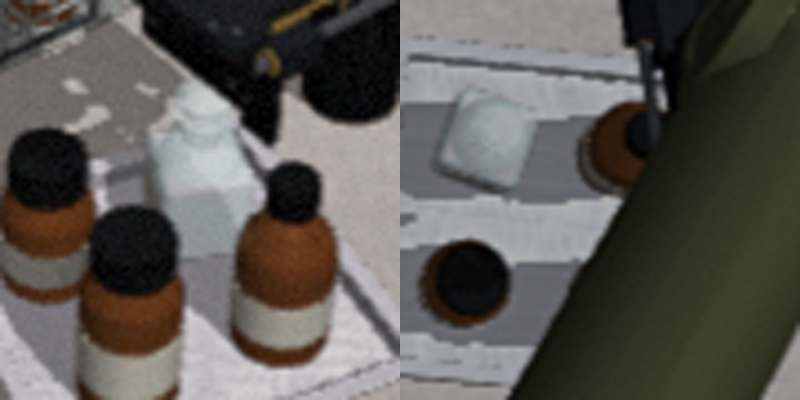

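Call:
servo_tool --commands '[3,-12,0,0,0,0,5,-20,0,0,0,0,5,-22,0,0,0,0,5,-22,0,0,0,0,4,-16,0,0,0,0,1,-6,0,0,0,0,0,0,0,0,0,0]' --jaw 70

```text
time_s: 12.2
tool_pos: [0.4903, -0.2403, 0.1741]
tool_rot: [-180.0, -0.1, 98.1]
force: [-0.6, 0.3, -0.7]
grip_width: 0.0702
```

Call:
servo_tool --commands '[0,0,12,0,0,0,0,0,18,0,0,0,0,0,14,0,0,0,0,0,4,0,0,0,0,0,0,0,0,0]'

```text
time_s: 12.7
tool_pos: [0.4905, -0.2404, 0.1254]
tool_rot: [-179.9, -0.0, 98.1]
force: [0.1, 0.5, 0.4]
grip_width: 0.07
```

```bash
python3 snap.py 6 "(.50,-.24,.1)"
```

```text
side crop origin 235 191
top crop origin 292 171
```

View pics/s6.png

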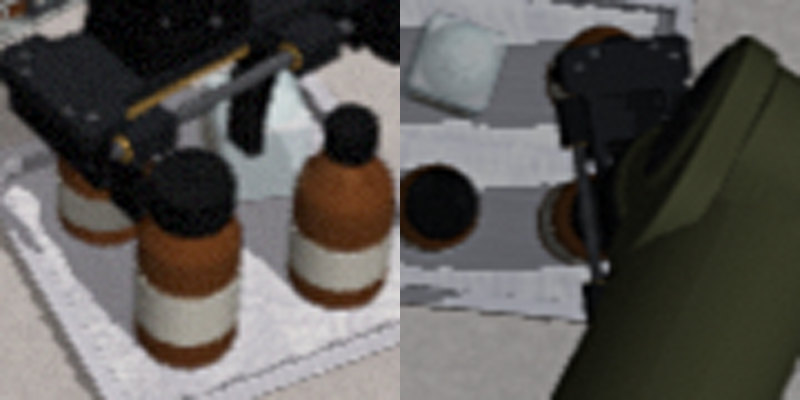

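Call:
servo_tool --commands '[0,1,6,0,0,0,0,0,7,0,0,0,0,0,7,0,0,0,0,0,6,0,0,0,0,0,0,0,0,0]'

```text
time_s: 13.3
tool_pos: [0.491, -0.24, 0.0994]
tool_rot: [-179.9, -0.0, 98.1]
force: [-0.8, -0.5, 0.0]
grip_width: 0.0698
```

Call:
servo_tool --commands '[0,0,0,0,0,0,0,0,0,0,0,0,0,0,0,0,0,0,0,0,0,0,0,0,0,0,0,0,0,0,0,0,0,0,0,0]' --jaw 0 --newtons 25

```text
time_s: 13.9
tool_pos: [0.492, -0.2405, 0.1008]
tool_rot: [180.0, 0.0, 98.1]
force: [-0.5, -0.5, 2.0]
grip_width: 0.0453
```

Call:
servo_tool --commands '[0,0,-8,0,0,0,0,0,-15,0,0,0,0,0,-20,0,0,0,0,0,-22,0,0,0,0,0,-22,0,0,0,0,0,-22,0,0,0,0,0,-22,0,0,0,0,0,-16,0,0,0,0,0,-8,0,0,0,0,0,0,0,0,0]'

```text
time_s: 14.9
tool_pos: [0.4924, -0.2408, 0.2572]
tool_rot: [179.8, 0.0, 98.1]
force: [-0.3, -0.4, -2.1]
grip_width: 0.0454
```

```bash
python3 snap.py 7 "(.50,-.24,.2)"
```

```text
side crop origin 236 160
top crop origin 300 169
```

View pics/s7.png

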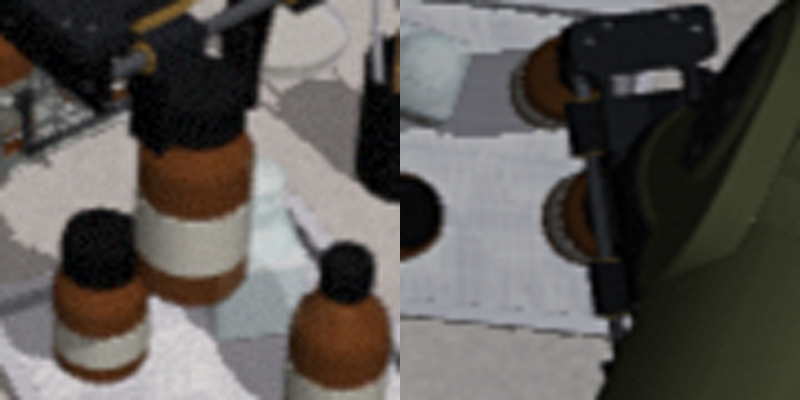

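Call:
servo_tool --commands '[8,2,0,0,0,0,16,4,0,0,0,0,24,5,0,0,0,0,26,5.6,0,0,0,0,26,5.6,0,0,0,0,26,5.6,0,0,0,0,26,5.6,0,0,0,0,26,5.6,0,0,0,0,26,5.6,0,0,0,0]'

```text
time_s: 15.9
tool_pos: [0.5066, -0.0303, 0.2547]
tool_rot: [-179.9, -0.0, 98.1]
force: [-0.3, -0.4, -1.9]
grip_width: 0.0451
```

Call:
servo_tool --commands '[26,5.6,0,0,0,0,26,5.6,0,0,0,0,26,5.6,0,0,0,0,26,5.6,0,0,0,0,26,5.6,0,0,0,0,26,5.6,0,0,0,0,20,5,0,0,0,0,10,3.5,0,0,0,0,6,2,0,0,0,0,0,0,0,0,0,0]'

```text
time_s: 16.9
tool_pos: [0.5239, 0.1643, 0.2551]
tool_rot: [-180.0, 0.0, 98.1]
force: [0.2, 0.2, -1.8]
grip_width: 0.0452
```

```bash
python3 snap.py 8 "(.53,.16,.14)"
```

```text
side crop origin 172 92
top crop origin 150 157
```

View pics/s8.png

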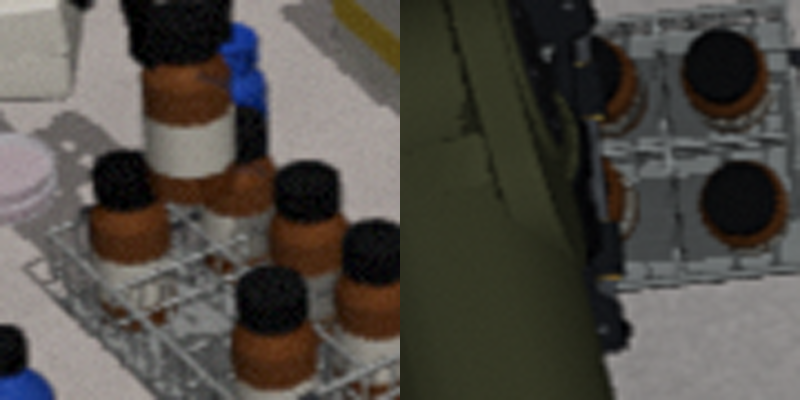

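Call:
servo_tool --commands '[0,0,10,0,0,0,0,0,18,0,0,0,0,0,20,0,0,0,0,0,20,0,0,0,0,0,12,0,0,0,0,0,5,0,0,0,0,0,0,0,0,0]'

```text
time_s: 17.7
tool_pos: [0.5238, 0.1637, 0.1701]
tool_rot: [-179.9, 0.0, 98.0]
force: [0.6, 0.1, -1.8]
grip_width: 0.045
```

```bash
python3 snap.py 9 "(.53,.16,.1)"
python3 - <<'E'
from h import *
i=cv2.imread("pics/s9.png")
p=np.load("side9.npz")["p"]; u,v=proj("side",np.array([.53,.16,.1])).round().astype(int)
a=cv2.resize(p[v-38:v+38,u-48:u+48],None,fx=7,fy=7,interpolation=cv2.INTER_CUBIC)
# outline of slot: 84mm square at wall top z .065 and floor, assumed centre/yaw
for z,col in((.065,(0,255,0)),(.003,(255,255,0))):
    cy,sy=np.cos(np.radians(8.1)),np.sin(np.radians(8.1)); q=[]
    for sx,s2 in((-1,-1),(1,-1),(1,1),(-1,1)):
        X=np.array([.524+.042*(sx*cy-s2*sy),.164+.042*(sx*sy+s2*cy),z]); q.append((proj("side",X)-[u-48,v-38]+.5)*7)
    cv2.polylines(a,[np.array(q).round().astype(np.int32)],True,col,1)
cv2.imwrite("pics/s9b.png",a[:,:,::-1])
E
```

```text
side crop origin 173 103
top crop origin 152 158
```

View pics/s9b.png

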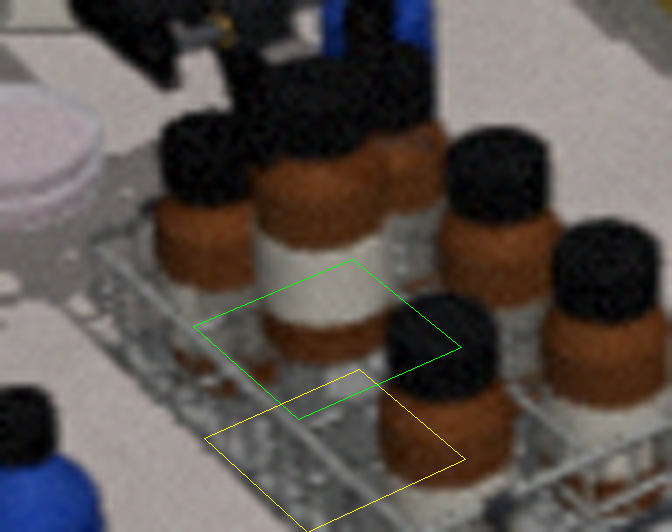

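Call:
servo_tool --commands '[0,0,6,0,0,0,0,0,8,0,0,0,0,0,10,0,0,0,0,0,10,0,0,0,0,0,10,0,0,0,0,0,10,0,0,0,0,0,6,0,0,0,0,0,3,0,0,0,0,0,0,0,0,0]'

```text
time_s: 18.7
tool_pos: [0.5239, 0.1641, 0.1071]
tool_rot: [-180.0, 0.0, 98.1]
force: [-0.2, 0.4, -2.3]
grip_width: 0.0453
```

Call:
servo_tool --commands '[0,0,2,0,0,0,0,0,2,0,0,0,0,0,0,0,0,0]'

```text
time_s: 19.0
tool_pos: [0.524, 0.1641, 0.1036]
tool_rot: [180.0, -0.0, 98.1]
force: [-0.2, -0.1, -1.9]
grip_width: 0.0453
```

Call:
servo_tool --commands '[0,0,1,0,0,0,0,0,1,0,0,0,0,0,1,0,0,0,0,0,0,0,0,0]'

```text
time_s: 19.4
tool_pos: [0.5242, 0.1642, 0.1008]
tool_rot: [180.0, -0.0, 98.1]
force: [-0.5, 0.6, 0.7]
grip_width: 0.0454
```

Call:
servo_tool --commands '[0,0,0.5,0,0,0,0,0,0,0,0,0]'

```text
time_s: 19.6
tool_pos: [0.5242, 0.1643, 0.1008]
tool_rot: [180.0, -0.0, 98.1]
force: [-2.5, -0.8, 4.3]
grip_width: 0.0454
```

Call:
servo_tool --commands '[0,0,0,0,0,0,0,0,0,0,0,0,0,0,0,0,0,0,0,0,0,0,0,0,0,0,0,0,0,0]' --jaw 66

```text
time_s: 20.1
tool_pos: [0.524, 0.1642, 0.0999]
tool_rot: [180.0, 0.0, 98.1]
force: [1.1, 0.8, 0.3]
grip_width: 0.0653
```

Call:
servo_tool --commands '[0,0,-5,0,0,0,0,0,-10,0,0,0,0,0,-20,0,0,0,0,0,-25,0,0,0,0,0,-25,0,0,0,0,0,-25,0,0,0,0,0,0,0,0,0]'

```text
time_s: 20.8
tool_pos: [0.5265, 0.1648, 0.215]
tool_rot: [179.6, -0.1, 98.1]
force: [-0.1, 0.6, -0.9]
grip_width: 0.0662
```

```bash
python3 snap.py 10 "(.53,.16,.1)"
```

```text
side crop origin 173 103
top crop origin 152 158
```

View pics/s10.png

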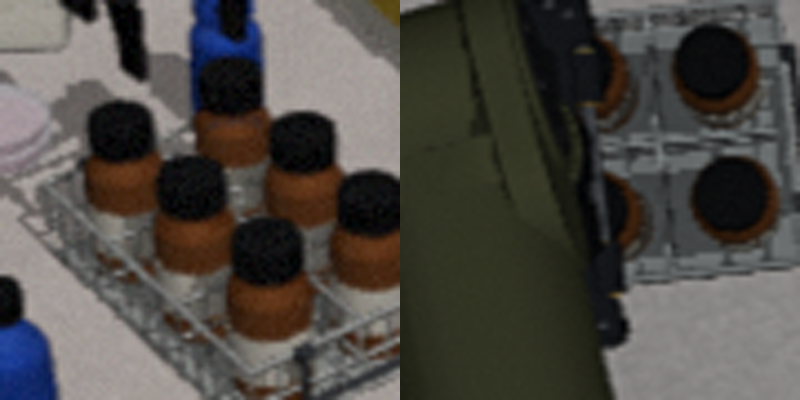

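Call:
servo_tool --commands '[12,-6,0,0,0,0,24,-12,0,0,0,0,24,-12,0,0,0,0,24,-12,0,0,0,0,24,-12,0,0,0,0,24,-12,0,0,0,0,24,-12,0,0,0,0,24,-12,0,0,0,0,24,-12,0,0,0,0,24,-12,0,0,0,0]'

```text
time_s: 21.9
tool_pos: [0.3768, 0.3749, 0.2088]
tool_rot: [-179.9, 0.1, 98.1]
force: [0.7, 0.1, 0.1]
grip_width: 0.066
```

Call:
servo_tool --commands '[20,-10,0,0,0,0,20,-10,0,0,0,0,20,-10,0,0,0,0,10,-5,0,0,0,0,0,0,0,0,0,0]'

```text
time_s: 22.4
tool_pos: [0.3323, 0.4395, 0.2091]
tool_rot: [-179.9, 0.1, 98.3]
force: [-0.0, -0.5, -0.4]
grip_width: 0.066
```

```bash
python3 snap.py 11 "(.53,.16,.1)"
python3 - <<'E'
from h import *
from fitall import B
B=dict(B); B["tall"]=(.524,.164)+B["tall"][2:]; B["narrow"]=(.591,-.2495)+B["narrow"][2:]
for c in("top","side"):
    z=np.load(c+"11.npz");p=z["p"];W=cloud(c,z["d"])
    for n,b in B.items():
        x,q=capfit(c,p,b[:2],*b[2:],thr=35)
        m=np.hypot(W[...,0]-b[0],W[...,1]-b[1])<.02; m&=W[...,2]>.06
        print(c,n,x.round(4),q.round(2),"top z",np.percentile(W[m][:,2],95).round(4))
p=np.load("top11.npz")["p"];cv2.imwrite("pics/top11.png",cv2.resize(p,(800,600))[:,:,::-1])
E
```

```text
side crop origin 173 103
top crop origin 152 158
top narrow [ 0.5906 -0.2443] 0.91 top z 0.1301
top tall [0.5236 0.1637] 0.94 top z 0.1315
top squat [ 0.498  -0.1349] 0.9 top z 0.1028
top w00 [0.5349 0.0756] 0.94 top z 0.131
top w02 [0.5106 0.2497] 0.94 top z 0.1319
top w10 [0.6191 0.0898] 0.91 top z 0.1319
top w11 [0.6141 0.1762] 0.94 top z 0.1322
top w12 [0.6034 0.2659] 0.94 top z 0.132
side narrow [ 0.5901 -0.2488] 0.79 top z 0.1268
side tall [0.5228 0.1605] 0.89 top z 0.1277
side squat [ 0.4967 -0.1409] 0.84 top z 0.0998
side w00 [0.5344 0.0715] 0.9 top z 0.1281
side w02 [0.5109 0.2459] 0.8 top z 0.1272
side w10 [0.6185 0.0858] 0.83 top z 0.1279
side w11 [0.6129 0.1721] 0.83 top z 0.1276
side w12 [0.601  0.2605] 0.86 top z 0.1271
```

View pics/top11.png

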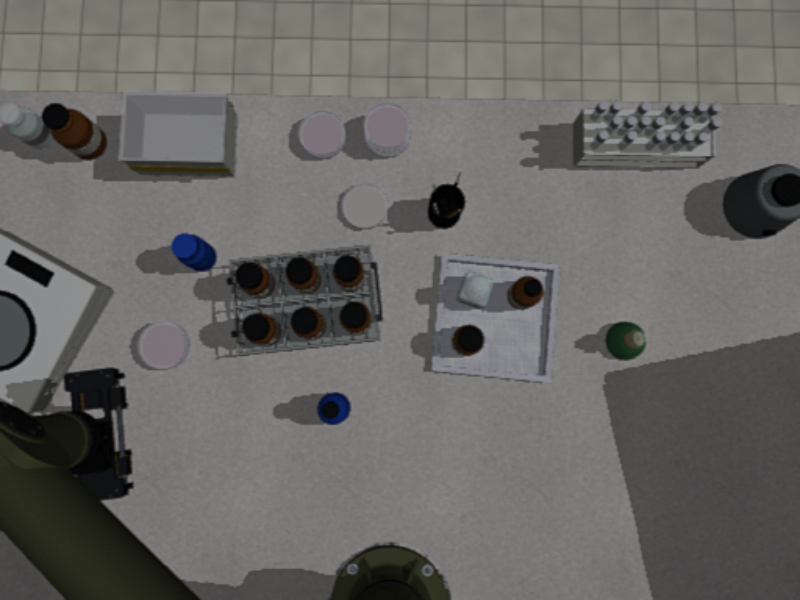

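All six tall wide-mouth bottles are in the basket with caps at equal height. The narrow-neck and the squat bottle stand in the tray, and nothing else has moved. I'm handing it in.

```bash
python3 -c "
from cell import env
print(env.sign_off())"
```

```text
the job is handed in; nothing more can be done
None
```

I swapped the two bottles and handed the job in at about 22 s of the 64 s allowed; sign-off gave no verdict. The odd one was the narrow-neck bottle, in the middle compartment of the basket's near row. It now stands in the tray's empty quarter, and the tray's tall wide-mouth bottle is in the emptied compartment.

- **Heights:** all six tall bottles in the basket have cap tops level within about 1 mm in each camera. The placed bottle touched the basket floor at the same tool height at which it was gripped in the tray. The narrow-neck and squat bottles are at tray-floor height.
- **Positions:** the five untouched basket bottles and the squat bottle measure the same as at the start, within about 0.5 mm from the top camera and 2 mm from the side one. The stoppered bottle, dishes, spirit lamp, tool pot and blue look-alikes looked unmoved in the last top picture, but I did not measure them.
- **Disagreement:** the two cameras differ by a steady 3–6 mm in y and about 4 mm in height. I took the average for y, which was well within the clearances.

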